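Pin the keeper bar across the wheel spacer on the checking stand

TASK

Swing the keeper bar across the wheel spacer on the sloped stand until its eye lines up with the holes in the fork, then lock it with the pin that has the small plain round head: push that pin through fork and eye, past the sprung catch, until its flange sits flush on the fork, and let go. Leave the two other pins in the rack and do not disturb anything else on the bench.

Things in the scene. Friction and masses are not known exactly. Their poses are not given: they have to be found in the camera images.
- fork: dark steel fork fixed on the left of the sloped stand: two 36x44x10 mm plates, 14 mm slot, closed on the left. Origin: mouth of its 13.4 mm hole, centre of the upper plate's outer face. z out of the hole, square to the slope (25 deg from vertical), x up-slope, y left. Lower plate ends at z=-34 mm, slope's face at -64. A sprung ball in the lower plate grips the pin: 5 to 10 N extra push
- stand: grey checking stand, base 190 x 260 mm, whose top slopes up at 25 deg away from the robot; a black wheel spacer 140 mm across is bolted on the slope. Origin under its centre on the bench, z up, x its rear, y left. Fixed
- bar (a joint): angle (rad) of the aluminium keeper bar, turning in the slope's plane about a post on the right of the stand (fork frame x=0, y=-190 mm). 0: bar level across the spacer, its eye in line with the fork's holes; grows as it swings up the slope. Range -0.35 to 1.1, NO stop at 0. Stiff pivot: stays where left, about 2 N at the knob moves it
- bar_eye (a point): centre of the 14 mm hole in the bar's end lug (34 x 36 x 12 mm), on the lug's top face; 190 mm from the pivot. Lined up it lies at fork frame (0, 0, -11 mm)
- bar_knob (a point): centre of the top of the upright black knob (16 mm diameter, 30 mm tall, square to the slope) on the keeper bar, 140 mm from its pivot; its foot on the bar's top is 30 mm below
- rack: wooden pin rack 220 x 70 x 62 mm, fixed; origin under its centre, z up; three 19 mm holes along its x axis at -72, 0 and +72 mm, each holding a pin head up
- pin: the keeper pin: steel, with the small plain round head. Shank 12 mm diameter, 48 mm long (last 3 mm tapers to 9 mm); flange 24 mm diameter, 5 mm thick; on it a round grip 14 mm diameter, 26 mm tall. Origin: centre of the flange's underside, z towards the head. It stands in one of the rack's holes, flange on the rack's top
- pin_tip (a point): centre of the keeper pin's nose, 48 mm below its origin
- pin_fat: a thicker pin, too thick for the fork: shank 16 mm, flange 34 mm, round grip 25 mm diameter. Origin as the keeper pin's
- pin_tee: a thin pin with a 50 mm crossbar head (tee), shank 10 mm, flange 24 mm. Origin as the keeper pin's
- wrench: steel wrench lying on the bench, 150 mm long, origin under its middle
- jar: jar with black cap, 64 mm diameter, 85 mm tall, origin under its centre
- spacer: loose black wheel spacer ring, 120 mm outer, 68 mm inner diameter, 25 mm tall, origin under its centre
- hub: dark steel disc 62 mm diameter, 30 mm tall, origin under its centre
- driver: screwdriver lying on the bench, 180 mm long, origin under its middle
- lugnut: steel lug nut, 30 mm diameter, 32 mm tall, origin under its centre

How it is judged:
By the outcome, as a careful person would: the job done as asked, in the order asked, and still so for the second after the job is handed in, with the robot touching nothing.
It also fails if it takes over 72 s, if anything falls off the work surface, if the arm or the gripper's body presses on something with over 40 N, if the wrist force passes 120 N, or if a joint passes its speed limit or range.

ROBOT

A 6-joint arm with a two-finger parallel gripper is mounted at the origin on the work surface. World frame = base frame: x ahead of the robot, y to its left, z up, the work surface at z = 0. Lengths are in m, angles in rad, forces in N, time in s.
With the tool pointing down it reaches from about 0.35 to 1 m from the base axis. Payload 7.1 kg.
Tool frame: the origin (TCP) lies between the finger pads; the fingertips stand tcp_to_tips ahead of it and the grasp point (between the pads) lies 5 mm behind it (tcp_to_tips is the distance from the TCP to the fingertips, in m); z points along the fingers, y is the line along which they close (so a half turn about z gives the same grasp; the last joint's range is limited). The gripper opens to 85 mm and grips with 20 to 120 N. Pads are 22 mm wide; open, the fingers measure 114 mm over their backs; the gripper's body (76 mm by 85 mm) begins 54 mm behind the grasp point. The pads swing forward as they close: fully open they stand 13 mm farther back than shut.
Start: joints at [-1.284, 0.423, 1.63, -0, 1.089, -0.019], TCP at [0.188, -0.596, 0.245] pointing down, gripper open.
Joint ranges: [-3, 3], [-0.9, 2.11], [0.09, 2.58], [-1.31, 4.45], [0.11, 2.69], [-2.54, 2.54]. Speed limits (rad/s): [2.39, 2.39, 3.01, 3.14, 3.14, 3.14].

INTERFACE

Orientations are given as a unit quaternion [w, x, y, z].
In Python, from bench import get_obs, snapshot, camera_model, sign_off, tcp_to_tips gives the robot as it stands.
- The arm moves only by the tool servo_tool, never from a script. Its argument "targets" is a list of rows, each a list of 7 numbers: the shift along the tool's x, y, z normalised to -1 to 1, where 1 is 20 cm, then the turn, a rotation vector about the tool's x, y, z normalised to -1 to 1, where 1 is 2 pi rad, then the opening, from 0 (shut) to 1 (fully open). A call has exactly 8 rows; each row is the pose to reach, as a shift and turn from the pose commanded when the call began, along the tool's axes at that moment, turning the shorter way round; what a row does not reach only later rows make up. A row lasts 1/10 s, in which the tool goes at most 50 mm and 8.59 degrees, less where a joint would pass 70% of its speed; a pose out of reach is approached as far as the arm can. A call with a number of a shift or a turn outside -1 to 1 is refused whole. A call with a gripper value outside its range is refused whole. The fingers move at their own pace and stop on an object; "force" is the grip in N (left out, the last holds). Time passes only in rows, so rows that repeat a pose let the fingers close, or fill a call up. It gives the time, the measured TCP pose, the force, the opening and the grip force at its end, in the units of the state.
- get_obs(): the state, without advancing time (a new reading comes with each control period).
- snapshot(name): name is "scene" or "side" or "wrist"; returns the picture (384x512x3 uint8, blue, green, red); there is no depth.
- camera_model(name): a dict with "mtx" (3x3 intrinsics, pixels), "xyz" and "orientation" of the camera in the world. Camera axes: x right, y up, looking along -z (the intrinsics and any distortion apply to the point x, -y, -z); pixel columns grow to the right and rows downward; lengths in m; the calibration is good to about 2 mm. A picture is of the moment at which its call begins: read the wrist's pose just before it. camera_model takes no time and is no camera call; for the wrist camera it gives the pose at the moment of the call.
- sign_off(): hands the job in; it is judged then, once.
The state is a dict: "clock": time; "qpos": joint angles; "qd": joint speeds; "joint_torque": joint torques, N m; "position": TCP position; "eef_rot": TCP orientation; "force": force on the tool from outside, world axes, zero at the start; "torque": the same for the moment, N m; "finger_gap": finger opening in m; "grip_force": force on a finger pad.
Only numpy, scipy, OpenCV 4.12 (cv2) and the standard library are available. Lean on these libraries where they do the work, as an engineer would, in place of code of your own. Each camera call takes 0.05 s, during which the arm holds its last target. There are 200 camera calls.

## Working session

There is one attempt and no reset: what is moved stays moved. The work goes in short steps, Python scripts to look and compute and a tool call to move; the robot and the scene stay as the last step left them, time stands still between calls to the robot, and variables do not carry over. Pictures are saved under pics/ and viewed, at most 13 in all, crops included, and the job is handed in when it is done.

Besides the shell and the picture viewer there is one more tool, called after ">>>" as name(argument=value, ...), one argument or row to a line, values as JSON. servo_tool: Moves the arm, as the interface text tells. Scaled input: -1 to 1 covers 20 cm each way for a shift and 2 pi rad each way for a turn. Its arguments: {"type":"object","properties":{"targets":{"type":"array","items":{"type":"array","items":{"type":"number","minimum":-1,"maximum":1}}},"force":{"type":"number"}},"required":["targets"]}

```bash
mkdir -p pics; ls; python3 - <<'E'
from bench import *
import cv2
print(get_obs(), tcp_to_tips)
for n in("scene","side","wrist"):
    print(n,camera_model(n)); cv2.imwrite(f"pics/{n}0.png",snapshot(n))
a=cv2.imread("pics/scene0.png");b=cv2.imread("pics/side0.png")
E
```

```text
pics
{'clock': 0.0, 'qpos': array([-1.28398623e+00,  4.23847140e-01,  1.63073317e+00,  1.02377259e-05,
        1.08859768e+00, -1.90149500e-02]), 'qd': array([ 0.00194619,  0.00147005, -0.00056308, -0.0014944 ,  0.00013693,
       -0.00047409]), 'joint_torque': array([-4.51802371e-04, -5.57383704e+01, -2.81738913e+01, -1.34666666e-04,
        7.36885500e-03, -3.05127443e-06]), 'position': array([ 0.18803763, -0.59546636,  0.24452479]), 'eef_rot': array([-7.86177267e-04,  9.88331694e-01,  1.52314917e-01, -1.01326612e-04]), 'force': array([-0.35435003,  0.68498358, -0.10905383]), 'torque': array([-0.01626348,  0.0109218 , -0.03308867]), 'grip_force': 0.0, 'finger_gap': 0.08528557669045303} 0.014
scene {'mtx': array([[371.31255344,   0.        , 258.36591252],
       [  0.        , 371.31255344, 194.57808704],
       [  0.        ,   0.        ,   1.        ]]), 'xyz': array([ 1.18260709, -0.34506713,  0.96098787]), 'orientation': array([0.81030342, 0.29369888, 0.17353355, 0.47648236])}
side {'mtx': array([[353.56854685,   0.        , 258.22272143],
       [  0.        , 353.56854685, 192.00975583],
       [  0.        ,   0.        ,   1.        ]]), 'xyz': array([ 0.3922164 , -0.63429262,  0.89604825]), 'orientation': array([ 0.93119116,  0.33948018, -0.04637902, -0.12443959])}
wrist {'mtx': array([[284.73621826,   0.        , 258.06583706],
       [  0.        , 284.73621826, 189.65602979],
       [  0.        ,   0.        ,   1.        ]]), 'xyz': array([ 0.25845251, -0.57265781,  0.37268003]), 'orientation': array([ 0.79783933, -0.11771806,  0.08712097, -0.58481177])}
```

View pics/scene0.png

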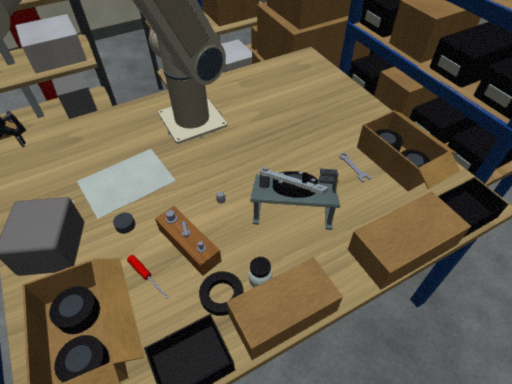

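View pics/side0.png

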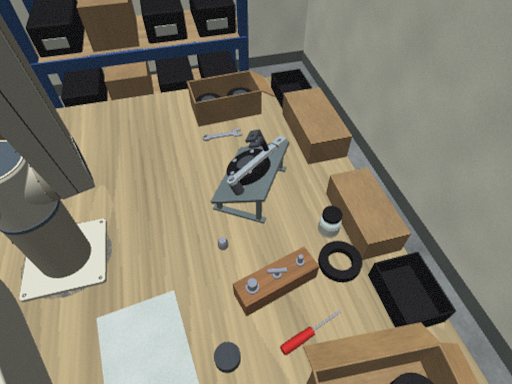

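The scene view shows the rack around (188,240), with the keeper pin at the far end near (201,246), the tee in the middle and the fat pin at (171,215). The stand is around (295,190). In the side view the keeper pin is at (300,259) and the stand at (252,168). I'll enlarge both.

```bash
python3 - <<'E'
import cv2, numpy as np
a=cv2.imread("pics/scene0.png");b=cv2.imread("pics/side0.png")
def c(im,x,y,w=100,h=75): return cv2.resize(im[y:y+h,x:x+w],(400,300),interpolation=cv2.INTER_CUBIC)
# scale 4; crops: scene stand(245,155) scene rack(145,200); side stand(205,125,)  side rack(230,240)
cv2.imwrite("pics/crops.png",np.vstack([np.hstack([c(a,245,155),c(a,145,200)]),np.hstack([c(b,205,125),c(b,230,240)])]))
E
```

```text
(no output)
```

View pics/crops.png

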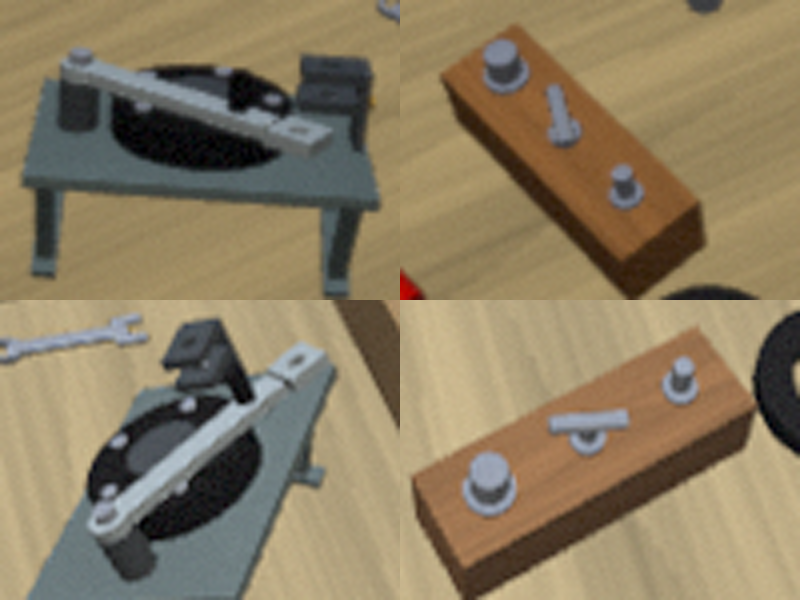

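The bar is swung up-slope. Pivot and eye sit at scene (265.5,169) and (320,187.5), and at side (231.5,179) and (280.5,140). The keeper pin head is at scene (201,243) and side (301,256).

```bash
cat > h.py <<'E'
import numpy as np, cv2
from scipy.spatial.transform import Rotation as R
from scipy.optimize import least_squares
from bench import *
def rot(q): return R.from_quat(q,scalar_first=True).as_matrix()
def proj(cm,P):
    p=(np.atleast_2d(P)-cm["xyz"])@rot(cm["orientation"])
    p=p*[1,-1,-1]; p=p@np.array(cm["mtx"]).T
    return p[:,:2]/p[:,2:]
def tri(obs):  # [(cm,(u,v)),..]
    return least_squares(lambda P:np.concatenate([(proj(c,P)[0]-uv) for c,uv in obs]),[.5,-.1,.1])
def ray(cm,uv,z):
    d=np.linalg.solve(np.array(cm["mtx"]),[*uv,1])*[1,-1,-1]; d=rot(cm["orientation"])@d
    return cm["xyz"]+d*(z-cm["xyz"][2])/d[2]
def move_to(p,Rm=None):
    "shift (normalised) and turn from current measured pose to p,Rm"
    o=get_obs(); R0=rot(o["eef_rot"]); 
    s=R0.T@(np.array(p)-o["position"])/.2
    t=np.zeros(3) if Rm is None else R.from_matrix(R0.T@Rm).as_rotvec()/(2*np.pi)
    return np.r_[s,t].round(4)
E
python3 - <<'E'
from h import *
s,d=camera_model("scene"),camera_model("side")
pts={"pivot":((265.5,168.7),(231.5,178.7)),"eye":((320.2,187.5),(280.5,140)),"pintop":((201,243),(301,256.2)),"flange":((201.5,247.5),(300.3,261.8)),
"fat":((145+25.5,200+13),(230+22.5,240+42)) ,"fork_ul":((245+75.5,155+14.5),(205+47,125+10))}
P={}
for k,(a,b) in pts.items():
    r=tri([(s,a),(d,b)]); P[k]=r.x; print(k,r.x.round(4),"res",r.fun.round(1))
v=P["eye"]-P["pivot"]; print(np.linalg.norm(v),v)
o=get_obs();w=camera_model("wrist");R0=rot(o["eef_rot"])
print("cam in tool",R0.T@(w["xyz"]-o["position"]),"\n",(R0.T@rot(w["orientation"])).round(3)); print(R0.round(3))
E
```

```text
pivot [0.5001 0.0564 0.134 ] res [-0.5  0.8 -0.5 -0.8]
eye [0.6722 0.1338 0.1768] res [-0.3  0.6 -0.4 -0.7]
pintop [ 0.6216 -0.2168  0.0896] res [-0.4  0.5 -0.4 -0.5]
flange [ 0.6208 -0.2187  0.0654] res [-0.6  0.8 -0.5 -0.8]
fat [ 0.4823 -0.2536  0.0894] res [-0.4  0.5 -0.3 -0.4]
fork_ul [0.5998 0.1909 0.1597] res [ 0.3 -0.7  0.4  0.7]
0.19348404166319874 [0.17210022 0.07739883 0.04274355]
cam in tool [ 0.0740297  -0.00080372 -0.12805451] 
 [[-0.     0.957  0.29 ]
 [ 1.     0.     0.   ]
 [-0.     0.29  -0.957]]
[[ 0.954  0.301 -0.   ]
 [ 0.301 -0.954  0.001]
 [-0.    -0.001 -1.   ]]
```

>>> servo_tool(
  targets=[
    [0.12, -0.13, -0.05, 0, 0, 0, 1],
    [0.24, -0.26, -0.1, 0, 0, 0, 1],
    [0.36, -0.39, -0.1, 0, 0, 0, 1],
    [0.48, -0.52, -0.1, 0, 0, 0, 1],
    [0.6, -0.65, -0.1, 0, 0, 0, 1],
    [0.72, -0.78, -0.1, 0, 0, 0, 1],
    [0.84, -0.9, -0.1, 0, 0, 0, 1],
    [0.95, -1, -0.1, 0, 0, 0, 1],
  ],
)

```text
clock: 0.95
position: [0.3094, -0.3464, 0.2652]
eef_rot: [-0.0, 0.988, 0.152, -0.0]
force: [0.7, 0.2, 0.3]
finger_gap: 0.0851
grip_force: 0.0
```

>>> servo_tool(
  targets=[
    [0.12, -0.13, -0.05, 0, 0, 0, 1],
    [0.24, -0.26, -0.1, 0, 0, 0, 1],
    [0.36, -0.39, -0.1, 0, 0, 0, 1],
    [0.48, -0.52, -0.1, 0, 0, 0, 1],
    [0.6, -0.65, -0.1, 0, 0, 0, 1],
    [0.72, -0.78, -0.1, 0, 0, 0, 1],
    [0.84, -0.9, -0.1, 0, 0, 0, 1],
    [0.95, -1, -0.1, 0, 0, 0, 1],
  ],
)

```text
clock: 1.75
position: [0.4304, -0.0985, 0.2853]
eef_rot: [-0.0, 0.988, 0.153, -0.0]
force: [0.9, -1.1, 0.2]
finger_gap: 0.0854
grip_force: 0.0
```

>>> servo_tool(
  targets=[
    [0.12, -0.13, -0.05, 0, 0, 0, 1],
    [0.24, -0.26, -0.1, 0, 0, 0, 1],
    [0.36, -0.39, -0.1, 0, 0, 0, 1],
    [0.48, -0.52, -0.1, 0, 0, 0, 1],
    [0.6, -0.65, -0.1, 0, 0, 0, 1],
    [0.72, -0.78, -0.1, 0, 0, 0, 1],
    [0.84, -0.9, -0.1, 0, 0, 0, 1],
    [0.95, -1, -0.1, 0, 0, 0, 1],
  ],
)

```text
clock: 2.55
position: [0.5514, 0.1495, 0.3051]
eef_rot: [-0.0, 0.988, 0.153, -0.0]
force: [-0.3, -0.3, -0.2]
finger_gap: 0.0856
grip_force: 0.0
```

```bash
cat >> h.py <<'E'
def slope(yaw):
    "fork-frame rotation: columns x up-slope, y left, z out"
    return (R.from_euler("z",yaw)*R.from_euler("y",-25,degrees=True)).as_matrix()
def toolR(yaw,a=0):
    "tool z into the slope, tool y along up-slope, tool x left; then turned a about its z"
    F=slope(yaw); return np.c_[F[:,1],F[:,0],-F[:,2]]@R.from_euler("z",a).as_matrix()
E
python3 - <<'E'
from h import *
F=slope(np.radians(-32)); print(F.round(3)); print(get_obs()["position"],get_obs()["clock"])
print(move_to([.55,.20,.30],toolR(np.radians(-32))))
E
```

```text
[[ 0.769  0.53  -0.358]
 [-0.48   0.848  0.224]
 [ 0.423  0.     0.906]]
[0.55139204 0.14947614 0.30506544] 2.55
[ 0.0696 -0.2429  0.0253 -0.0666  0.0245 -0.1105]
```

>>> servo_tool(
  targets=[
    [0.01, -0.03, 0, -0.01, 0.003, -0.015, 1],
    [0.02, -0.07, 0.01, -0.02, 0.007, -0.03, 1],
    [0.03, -0.12, 0.01, -0.03, 0.012, -0.05, 1],
    [0.05, -0.17, 0.02, -0.045, 0.016, -0.07, 1],
    [0.06, -0.21, 0.02, -0.055, 0.02, -0.09, 1],
    [0.07, -0.243, 0.025, -0.0666, 0.0245, -0.1105, 1],
    [0.07, -0.243, 0.025, -0.0666, 0.0245, -0.1105, 1],
    [0.07, -0.243, 0.025, -0.0666, 0.0245, -0.1105, 1],
  ],
)

```text
clock: 3.35
position: [0.5494, 0.1985, 0.3002]
eef_rot: [0.189, 0.855, 0.472, 0.104]
force: [0.3, -0.4, -0.3]
finger_gap: 0.0858
grip_force: 0.0
```

```bash
python3 - <<'E'
from h import *
print(move_to([.55,.20,.30],toolR(np.radians(-32))))
np.save("w1.npy",camera_model("wrist"),allow_pickle=True); im=snapshot("wrist")
cv2.imwrite("pics/w1.png",cv2.resize(im,(800,600),interpolation=cv2.INTER_CUBIC))
E
```

```text
[ 0.0079 -0.0018  0.0002 -0.0002  0.0002 -0.0005]
```

View pics/w1.png

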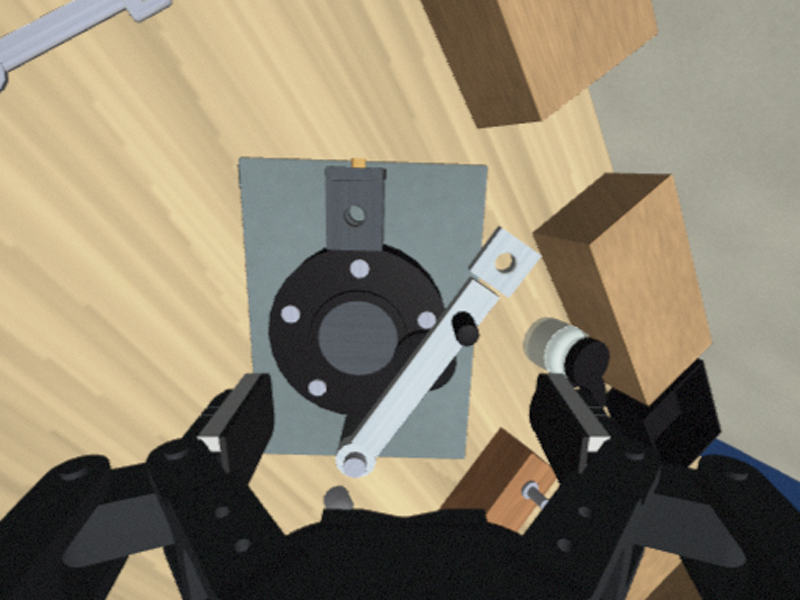

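The wrist view (800 px scale) shows the fork hole at (355,214), the eye at (506,262), the pivot cap at (355,464), the knob top at (467,334), and the fork's top-face corners at (328..384, 180..249). Next I'll fit the model.

```bash
cat > fit.py <<'E'
from h import *
w=np.load("w1.npy",allow_pickle=True).item(); s,d=camera_model("scene"),camera_model("side")
S=lambda u,v:((u+.5)*.64-.5,(v+.5)*.64-.5)
def pts(p):
    F=slope(p[3]);o=p[:3];c,sn=np.cos(p[4]),np.sin(p[4])
    g=lambda *x:o+F@np.array(x)
    pv=np.array([0,-.19,0])
    return dict(hole=g(0,0,0),eye=g(.19*sn,-.19+.19*c,-.011),pivot=g(0,-.19,p[5]),knob=g(.14*sn,-.19+.14*c,p[6]),
      c1=g(-.018,.022,0),c2=g(.018,.022,0),c3=g(.018,-.022,0),c4=g(-.018,-.022,0))
obs=[("hole",w,S(355,214.5)),("eye",w,S(506,262)),("pivot",w,S(355,464)),("knob",w,S(467,334)),("c1",w,S(328,180)),("c2",w,S(384,180)),("c3",w,S(383,249)),("c4",w,S(328,249)),
("pivot",s,(265.5,168.7)),("pivot",d,(231.5,178.7)),("eye",s,(320.2,187.5)),("eye",d,(280.5,140))]
res=lambda p:np.concatenate([proj(c,pts(p)[n])[0]-uv for n,c,uv in obs])
if __name__=="__main__":
    r=least_squares(res,[.6,.218,.15,-.56,.62,0,.015],loss="soft_l1",x_scale=.01)
    p=r.x;print(p.round(4),np.degrees(p[3:5])); 
    for (n,_,_),e in zip(obs,res(p).reshape(-1,2)): print(n,e.round(1),end="; ")
    print(); np.save("p.npy",p)
    for k,v in pts(p).items(): print(k,v.round(4))
E
python3 fit.py
```

```text
[ 0.6048  0.2131  0.1413 -0.5976  0.5657 -0.0051  0.0184] [-34.23914434  32.41046284]
hole [0.3 0.3]; eye [-0.3 -0. ]; pivot [ 0.3 -0.2]; knob [ 0.6 -0.2]; c1 [-0.6 -0.9]; c2 [0.2 0.4]; c3 [-0.1  0.5]; c4 [-0.  -0.6]; pivot [-1.   0.3]; pivot [-0.5 -1. ]; eye [-1.2  0.2]; eye [-1.7  0. ]; 
hole [0.6048 0.2131 0.1413]
eye [0.6683 0.1341 0.1744]
pivot [0.4997 0.0548 0.1367]
knob [0.6142 0.1199 0.1897]
c1 [0.6037 0.2405 0.1337]
c2 [0.6307 0.2221 0.149 ]
c3 [0.6059 0.1857 0.149 ]
c4 [0.5789 0.2041 0.1337]
```

```bash
cat >> fit.py <<'E'
def fk(x): p=np.load("p.npy"); return p[:3]+slope(p[3])@np.array(x)
def infork(x): p=np.load("p.npy"); return slope(p[3]).T@(np.array(x)-p[:3])
E
python3 - <<'E'
from fit import *
p=np.load("p.npy");T=toolR(p[3]);t=p[4]
k=[.14*np.sin(t),-.19+.14*np.cos(t)]; print(k)
print(move_to(fk([*k,.055]),T)); print(infork(get_obs()["position"]))
E
```

```text
[np.float64(0.07503733574859907), np.float64(-0.07180779110384637)]
[-1.579e-01  2.020e-01  5.216e-01 -1.000e-04 -2.500e-03  5.100e-03]
[ 0.03377195 -0.04314236  0.15983123]
```

>>> servo_tool(
  targets=[
    [-0.04, 0.05, 0.12, 0, 0, 0, 0.6],
    [-0.08, 0.1, 0.25, 0, -0.001, 0.002, 0.6],
    [-0.12, 0.16, 0.4, 0, -0.0025, 0.005, 0.6],
    [-0.158, 0.202, 0.52, 0, -0.0025, 0.005, 0.6],
    [-0.158, 0.202, 0.55, 0, -0.0025, 0.005, 0.6],
    [-0.157, 0.202, 0.62, 0, -0.0025, 0.005, 0.6],
    [-0.156, 0.202, 0.69, 0, -0.0025, 0.005, 0.6],
    [-0.156, 0.202, 0.755, 0, -0.0025, 0.005, 0.6],
  ],
)

```text
clock: 4.2
position: [0.619, 0.1188, 0.1801]
eef_rot: [0.192, 0.862, 0.458, 0.102]
force: [0.4, 0.4, 0.1]
finger_gap: 0.0514
grip_force: 0.0
```

>>> servo_tool(
  targets=[
    [0, 0, 0, 0, 0, 0, 0.3],
    [0, 0, 0, 0, 0, 0, 0],
    [0, 0, 0, 0, 0, 0, 0],
    [0, 0, 0, 0, 0, 0, 0],
    [0, 0, 0, 0, 0, 0, 0],
    [0, 0, 0, 0, 0, 0, 0],
    [0, 0, 0, 0, 0, 0, 0],
    [0, 0, 0, 0, 0, 0, 0],
  ],
  force=25,
)

```text
clock: 5.0
position: [0.6186, 0.1188, 0.1809]
eef_rot: [0.192, 0.862, 0.458, 0.102]
force: [-0.7, 2.5, -0.4]
finger_gap: 0.0151
grip_force: 26.1
```

```bash
python3 - <<'E'
from fit import *
o=get_obs();x=infork(o["position"]);print(x,o["force"],o["finger_gap"])
p=np.load("p.npy");t=p[4]
for f in (.75,.5,.25,0):
    print(f,move_to(fk([.14*np.sin(t*f),-.19+.14*np.cos(t*f),x[2]]),toolR(p[3])))
E
```

```text
[ 0.07512687 -0.07021023  0.00865044] [-0.67202299  2.48276023 -0.38140467] 0.015091516353771262
0.75 [ 0.0393 -0.0874 -0.      0.0001 -0.0002  0.0005]
0.5 [ 7.38e-02 -1.80e-01 -1.00e-04  1.00e-04 -2.00e-04  5.00e-04]
0.25 [ 9.500e-02 -2.767e-01 -1.000e-04  1.000e-04 -2.000e-04  5.000e-04]
0 [ 1.023e-01 -3.753e-01 -2.000e-04  1.000e-04 -2.000e-04  5.000e-04]
```

>>> servo_tool(
  targets=[
    [0.021, -0.045, 0, 0, 0, 0, 0],
    [0.039, -0.087, 0, 0, 0, 0, 0],
    [0.058, -0.133, 0, 0, 0, 0, 0],
    [0.074, -0.18, 0, 0, 0, 0, 0],
    [0.085, -0.228, 0, 0, 0, 0, 0],
    [0.095, -0.277, 0, 0, 0, 0, 0],
    [0.1, -0.326, 0, 0, 0, 0, 0],
    [0.102, -0.375, 0, 0, 0, 0, 0],
  ],
)

```text
clock: 5.8
position: [0.5744, 0.1745, 0.1494]
eef_rot: [0.192, 0.862, 0.458, 0.103]
force: [4.0, 2.1, 2.1]
finger_gap: 0.0148
grip_force: 26.1
```

```bash
python3 - <<'E'
from fit import *
o=get_obs();x=infork(o["position"]);print(x,o["force"],o["finger_gap"])
np.save("w2.npy",camera_model("wrist"),allow_pickle=True); im=snapshot("wrist")
w2=camera_model("wrist"); u=proj(w2,fk([0,0,0]))[0]; print(u)
cv2.imwrite("pics/w2.png",cv2.resize(im[:250,130:390],None,fx=3,fy=3*.8*1,interpolation=cv2.INTER_CUBIC))
E
```

```text
[ 0.00034938 -0.0490489   0.00876711] [3.9700711 2.1123874 2.0714093] 0.014794461810320094
[262.30588244 157.54311101]
```

View pics/w2.png

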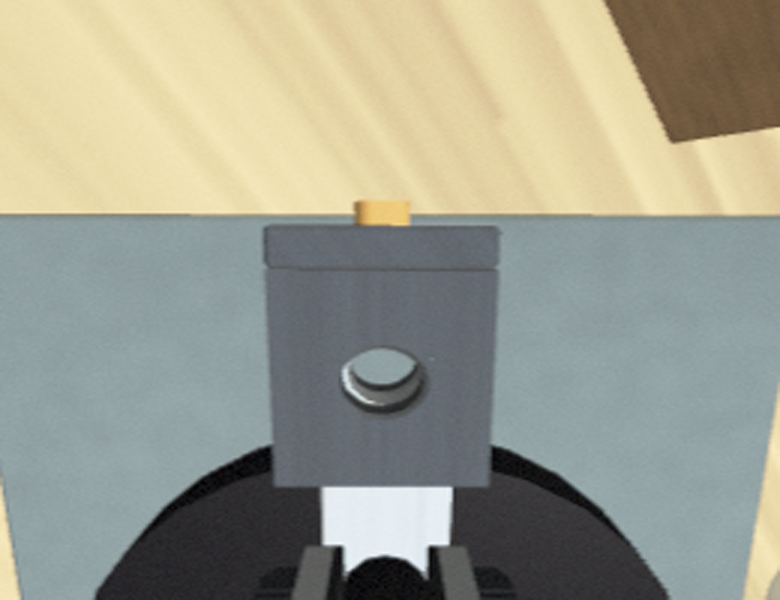

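The eye shows nearly concentric through the fork hole at (383,378). The bar's centre column is 387 against 382.5 for the fork, so it sits about 0.6 mm too high up-slope. I'll refine the fork pose from this closer view.

```bash
python3 - <<'E'
from fit import *
import fit
w2=np.load("w2.npy",allow_pickle=True).item()
S2=lambda x,y:(130+(x+.5)/3-.5,(y+.5)/2.4-.5)
o2=[("hole",w2,S2(383,378)),("c1",w2,S2(266,268)),("c2",w2,S2(498,268)),("c3",w2,S2(490,487)),("c4",w2,S2(275,487))]
p0=np.load("p.npy")
g=lambda q:np.concatenate([proj(c,pts(np.r_[q,p0[4:]])[n])[0]-uv for n,c,uv in o2])
r=least_squares(g,p0[:4],x_scale=.01);print(r.x,np.degrees(r.x[3]),g(r.x).round(2)); print("shift in fork frame",slope(p0[3]).T@(r.x[:3]-p0[:3]))
g3=lambda q:g(np.r_[q,p0[3]]); r3=least_squares(g3,p0[:3],x_scale=.01);print(r3.x,g3(r3.x).round(2),slope(p0[3]).T@(r3.x[:3]-p0[:3]))
print(get_obs()["eef_rot"]-R.from_matrix(toolR(p0[3])).as_quat(scalar_first=True))
np.save("p2.npy",np.r_[r3.x,p0[3:]])
E
```

```text
[ 0.60349644  0.21396163  0.14259576 -0.59399229] -34.03325101748549 [-0.19  1.51 -0.48 -0.12  0.7  -0.09 -0.07 -0.67  0.04 -0.67]
shift in fork frame [-8.83414510e-04 -3.03053366e-05  1.78943534e-03]
[0.60350102 0.21395881 0.14257593] [-0.2   1.5  -0.32 -0.26  0.83  0.04 -0.22 -0.56 -0.12 -0.77] [-8.86929550e-04 -3.00605956e-05  1.76919065e-03]
[ 3.50332915e-05 -1.12015146e-03  1.89499661e-03  9.08711450e-04]
```

>>> servo_tool(
  targets=[
    [0, -0.0025, 0, 0, 0, 0, 0],
    [0, -0.0025, 0, 0, 0, 0, 0],
    [0, -0.0025, 0, 0, 0, 0, 0.3],
    [0, -0.0025, 0, 0, 0, 0, 0.5],
    [0, -0.0025, 0, 0, 0, 0, 0.6],
    [0, -0.0025, 0, 0, 0, 0, 0.6],
    [0, -0.0025, -0.1, 0, 0, 0, 0.6],
    [0, -0.0025, -0.3, 0, 0, 0, 0.6],
  ],
)

```text
clock: 6.65
position: [0.5508, 0.1867, 0.201]
eef_rot: [0.192, 0.863, 0.458, 0.098]
force: [-0.5, -0.2, 0.7]
finger_gap: 0.051
grip_force: 0.0
```

>>> servo_tool(
  targets=[
    [0.05, 0, -0.05, 0, 0, 0, 0.6],
    [0.12, 0, -0.1, 0, 0, 0, 0.6],
    [0.19, 0, -0.17, 0, 0, 0, 0.6],
    [0.245, 0, -0.23, 0, 0, 0, 0.6],
    [0.245, 0, -0.23, 0, 0, 0, 0.6],
    [0.245, 0, -0.23, 0, 0, 0, 0.6],
    [0.245, 0, -0.23, 0, 0, 0, 0.6],
    [0.245, 0, -0.23, 0, 0, 0, 0.6],
  ],
)

```text
clock: 7.45
position: [0.5631, 0.2387, 0.2437]
eef_rot: [0.192, 0.862, 0.458, 0.1]
force: [0.6, 0.1, 0.6]
finger_gap: 0.0512
grip_force: 0.0
```

```bash
python3 - <<'E'
from fit import *
c1=camera_model("wrist"); im=snapshot("wrist"); c2=camera_model("wrist")
np.save("w3.npy",c1,allow_pickle=True); print(c1["xyz"]-c2["xyz"], get_obs()["qd"].round(4))
x=infork(get_obs()["position"]);print(x)
pp=np.load("p2.npy");print(proj(c1,fk([0,0,0])),proj(c1,pp[:3]))
cv2.imwrite("pics/w3raw.png",im)
cv2.imwrite("pics/w3.png",cv2.resize(im[100:300,158:358],(600,600),interpolation=cv2.INTER_CUBIC))
E
```

```text
[-7.75108048e-05 -8.48230835e-05 -1.91620893e-04] [ 0.0003 -0.0026 -0.0049 -0.0002  0.0006 -0.0003]
[-0.00096234 -0.00218153  0.11355941]
[[260.04802329 188.36691474]] [[259.05160034 188.97237524]]
```

View pics/w3.png

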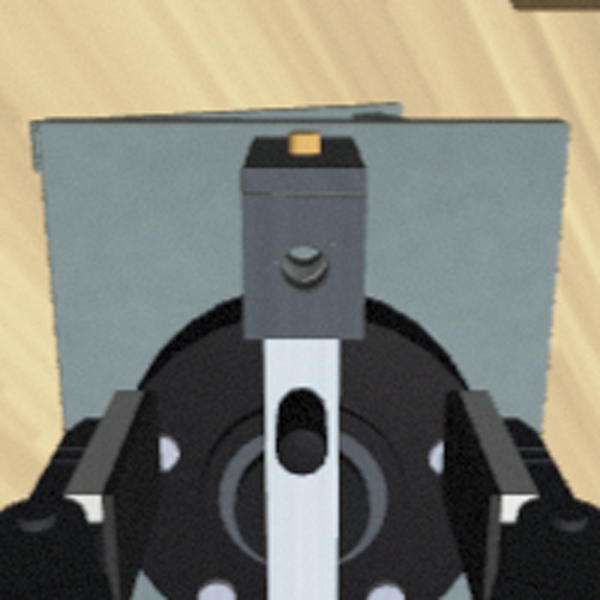

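The fork hole is at crop (304,266), which is native (259.2,188.6) and matches the refined model. The bar appears centred within about 0.7 mm, so I'll measure its edges at sub-pixel level and plan the pin pickup.

```bash
python3 - <<'E'
from fit import *
im=cv2.imread("pics/w3raw.png"); g=cv2.cvtColor(im,6).astype(float)
c1=np.load("w3.npy",allow_pickle=True).item()
def edges(row,lo,hi):
    pr=g[row-1:row+2,lo:hi].mean(0); d=np.diff(pr); out=[]
    for s in(1,-1):
        dd=np.clip(s*d,0,None); k=dd.argmax(); i=slice(max(k-2,0),k+3); out.append(lo+.5+(dd[i]*np.arange(len(d))[i]).sum()/dd[i].sum())
    return np.round(out,2),np.mean(out).round(2)
for r in(216,219,222,225,270,285): print("bar",r,edges(r,235,282))
for r in(170,178,184,195): print("fork",r,edges(r,230,290))
pp=np.load("p2.npy");F=slope(pp[3])
for y in(-.03,-.035,-.1):print(proj(c1,pp[:3]+F@[0,y,-.011]),proj(c1,pp[:3]+F@[.001,y,-.011]))
for y in(.01,0,-.015):print(proj(c1,pp[:3]+F@[0,y,0]))
s,d=camera_model("scene"),camera_model("side")
o=get_obs();w=R.from_matrix(rot(o["eef_rot"]));print(w.as_euler("zyx",degrees=True),o["qpos"])
E
```

```text
bar 216 (array([245.52, 270.62]), np.float64(258.07))
bar 219 (array([245.67, 270.59]), np.float64(258.13))
bar 222 (array([245.7 , 270.58]), np.float64(258.14))
bar 225 (array([245.72, 270.59]), np.float64(258.15))
bar 270 (array([246.39, 270.33]), np.float64(258.36))
bar 285 (array([246.81, 269.98]), np.float64(258.39))
fork 170 (array([279.71, 238.12]), np.float64(258.91))
fork 178 (array([279.54, 238.14]), np.float64(258.84))
fork 184 (array([255.04, 262.73]), np.float64(258.88))
fork 195 (array([278.97, 238.45]), np.float64(258.71))
[[258.87666828 215.94170663]] [[259.93227821 215.9454834 ]]
[[258.85362809 220.82340162]] [[259.90357599 220.8271516 ]]
[[258.57513151 279.83051978]] [[259.55664006 279.83395168]]
[[259.10413186 177.96075767]]
[[259.05160034 188.97237524]]
[[258.97505183 205.01841477]]
[-53.26682075  20.41178672 165.24658993] [ 0.56445998  0.35808846  1.80725507 -0.53353108  0.86848176  1.48657174]
```

```bash
python3 - <<'E'
from fit import *
def V(y): return R.from_euler("z",y).as_matrix()@np.diag([1,-1,-1.])
T=V(np.radians(14.6)); print(move_to([.621,-.217,.22],T)); print(move_to([.6,.05,.25],T))
# frame after turn
o=get_obs()
print((T.T@(np.array([.621,-.217,.22])-[.6,.05,.25])/.2).round(4))
E
```

```text
[-1.725   1.3226  0.7529  0.0665 -0.0247  0.113 ]
[-0.6786  0.6301  0.2617  0.0665 -0.0247  0.113 ]
[-0.2349  1.3184  0.15  ]
```

>>> servo_tool(
  targets=[
    [-0.06, 0.05, 0, 0.007, -0.003, 0.014, 0.6],
    [-0.18, 0.15, 0.05, 0.016, -0.006, 0.028, 0.6],
    [-0.32, 0.28, 0.12, 0.025, -0.009, 0.042, 0.6],
    [-0.46, 0.4, 0.19, 0.034, -0.012, 0.057, 0.6],
    [-0.6, 0.52, 0.25, 0.043, -0.016, 0.072, 0.6],
    [-0.73, 0.63, 0.31, 0.052, -0.019, 0.087, 0.6],
    [-0.84, 0.72, 0.35, 0.06, -0.022, 0.101, 0.6],
    [-0.94, 0.8, 0.385, 0.0665, -0.0247, 0.113, 0.6],
  ],
)

```text
clock: 8.3
position: [0.6053, -0.0179, 0.2425]
eef_rot: [-0.001, 0.992, 0.125, 0.0]
force: [0.1, 0.2, -0.3]
finger_gap: 0.0512
grip_force: 0.0
```

>>> servo_tool(
  targets=[
    [-0.03, 0.17, 0, 0, 0, 0, 0.6],
    [-0.07, 0.36, 0.03, 0, 0, 0, 0.6],
    [-0.1, 0.56, 0.06, 0, 0, 0, 0.6],
    [-0.14, 0.76, 0.09, 0, 0, 0, 0.6],
    [-0.16, 0.9, 0.11, 0, 0, 0, 0.6],
    [-0.176, 0.989, 0.1125, 0, 0, 0, 0.6],
    [-0.176, 0.989, 0.1125, 0, 0, 0, 0.6],
    [-0.176, 0.989, 0.1125, 0, 0, 0, 0.6],
  ],
)

```text
clock: 9.1
position: [0.621, -0.2156, 0.22]
eef_rot: [-0.001, 0.992, 0.127, 0.0]
force: [-0.5, 1.0, -0.1]
finger_gap: 0.0514
grip_force: 0.0
```

```bash
python3 - <<'E'
from fit import *
c1=camera_model("wrist"); im=snapshot("wrist"); o=get_obs(); print(o["position"],rot(o["eef_rot"]).round(3),o["qd"].round(3))
np.save("w4.npy",c1,allow_pickle=True)
print(proj(c1,[.6212,-.2175,.093]))
cv2.imwrite("pics/w4.png",cv2.resize(im[100:300,158:358],(600,600),interpolation=cv2.INTER_CUBIC))
E
```

```text
[ 0.62107779 -0.21497635  0.22015361] [[ 0.968  0.253  0.001]
 [ 0.253 -0.968  0.001]
 [ 0.001 -0.001 -1.   ]] [ 0.013 -0.005  0.002 -0.002 -0.002 -0.003]
[[261.14334132 186.74022546]]
```

View pics/w4.png

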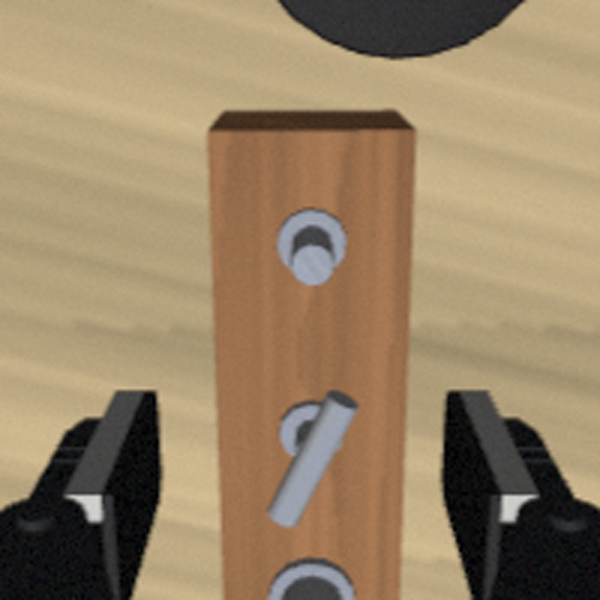

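The keeper pin's small round grip top is at crop (313,265), with the flange at (312,243). The tee and fat pins are farther down the rack.

```bash
python3 - <<'E'
from fit import *
c=np.load("w4.npy",allow_pickle=True).item()
S=lambda x,y:(158+(x+.5)/3-.5,100+(y+.5)/3-.5)
a=ray(c,S(313,265),.093);b=ray(c,S(312,243),.067);print(a,b)
m=(a+b)/2; o=get_obs();print(o["position"])
T=R.from_euler("z",14.6,degrees=True).as_matrix()@np.diag([1,-1,-1.])
print(move_to([m[0],m[1],.089-.005],T))
E
```

```text
[ 0.62021623 -0.21858673  0.093     ] [ 0.62033936 -0.21853618  0.067     ]
[ 0.62107779 -0.21497635  0.22015361]
[-9.100e-03  1.690e-02  6.807e-01 -1.000e-04 -2.000e-04  1.000e-04]
```

>>> servo_tool(
  targets=[
    [-0.004, 0.008, 0.1, 0, 0, 0, 0.6],
    [-0.009, 0.013, 0.25, 0, 0, 0, 0.6],
    [-0.009, 0.013, 0.38, 0, 0, 0, 0.6],
    [-0.009, 0.013, 0.5, 0, 0, 0, 0.6],
    [-0.009, 0.013, 0.5, 0, 0, 0, 0.6],
    [-0.009, 0.013, 0.5, 0, 0, 0, 0.6],
    [-0.009, 0.013, 0.5, 0, 0, 0, 0.6],
    [-0.009, 0.013, 0.5, 0, 0, 0, 0.6],
  ],
)

```text
clock: 9.95
position: [0.6213, -0.2188, 0.1219]
eef_rot: [0.0, 0.992, 0.127, 0.002]
force: [-0.4, 0.9, 0.6]
finger_gap: 0.0512
grip_force: 0.0
```

```bash
python3 - <<'E'
from fit import *
T=R.from_euler("z",14.6,degrees=True).as_matrix()@np.diag([1,-1,-1.])
for i in range(2):
    snapshot("side");print(get_obs()["position"],move_to([.6203,-.2186,.085],T),get_obs()["qd"].round(4))
E
```

```text
[ 0.62107181 -0.21893433  0.12171763] [-3.900e-03 -2.800e-03  1.836e-01  2.000e-04 -5.000e-04  1.000e-04] [-0.0025  0.0067  0.0045 -0.0006 -0.0007 -0.0023]
[ 0.62087617 -0.21898516  0.12145966] [-2.800e-03 -2.700e-03  1.823e-01  1.000e-04 -5.000e-04  1.000e-04] [ 0.      0.0059  0.0044  0.0009  0.0003 -0.0024]
```

>>> servo_tool(
  targets=[
    [-0.002, -0.002, 0.06, 0, 0, 0, 0.4],
    [-0.002, -0.002, 0.12, 0, 0, 0, 0.4],
    [-0.002, -0.002, 0.18, 0, 0, 0, 0.4],
    [-0.002, -0.002, 0.18, 0, 0, 0, 0.4],
    [-0.002, -0.002, 0.18, 0, 0, 0, 0.4],
    [-0.002, -0.002, 0.18, 0, 0, 0, 0.2],
    [-0.002, -0.002, 0.18, 0, 0, 0, 0],
    [-0.002, -0.002, 0.18, 0, 0, 0, 0],
  ],
  force=60,
)

```text
clock: 10.85
position: [0.6201, -0.2187, 0.0846]
eef_rot: [0.0, 0.992, 0.127, 0.001]
force: [-0.0, -0.7, -0.7]
finger_gap: 0.012
grip_force: 58.5
```

>>> servo_tool(
  targets=[
    [0, 0, 0, 0, 0, 0, 0],
    [0, 0, 0, 0, 0, 0, 0],
    [0, 0, 0, 0, 0, 0, 0],
    [0, 0, -0.05, 0, 0, 0, 0],
    [0, 0, -0.15, 0, 0, 0, 0],
    [0, 0, -0.27, 0, 0, 0, 0],
    [0, 0, -0.42, 0, 0, 0, 0],
    [0, 0, -0.6, 0, 0, 0, 0],
  ],
)

```text
clock: 11.65
position: [0.6186, -0.2182, 0.2045]
eef_rot: [-0.001, 0.992, 0.127, -0.001]
force: [-0.5, -0.2, -0.3]
finger_gap: 0.0117
grip_force: 58.5
```

```bash
python3 - <<'E'
from fit import *
o=get_obs();print(o["position"],o["finger_gap"],o["force"],o["torque"])
p=np.load("p2.npy");F=slope(p[3]);T=toolR(p[3])
# pin origin ~ (TCP z offset h): TCP is h above flange underside
g=p[:3]+F[:,2]*.14
print(g,move_to(g,T)); print(move_to([.6,.02,.26],T))
print((T.T@(g-np.array([.6,.02,.26]))/.2).round(4))
E
```

```text
[ 0.61856923 -0.2181761   0.20448926] 0.011691022679879287 [-0.53869237 -0.1757811  -0.33680285] [-0.02141777  0.00208259  0.01085557]
[0.55458824 0.24724877 0.26945902] [ 0.2775 -2.3331 -0.3206 -0.0668  0.025  -0.1124]
[ 0.2105 -1.1763 -0.2755 -0.0668  0.025  -0.1124]
[ 0.8116 -0.7295 -0.3924]
```

```bash
python3 - <<'E'
from fit import *
p=np.load("p2.npy");F=slope(p[3]);T=toolR(p[3])
g=p[:3]+F[:,2]*.14
a=np.array([.58,.0,.33])
print(move_to(a)); print((F.T@(a-p[:3])))
R0=rot(get_obs()["eef_rot"]); print((R0.T@(g-a)/.2).round(4), (R.from_matrix(R0.T@T).as_rotvec()/2/np.pi).round(4))
E
```

```text
[ 0.0881 -1.1055 -0.6255  0.      0.      0.    ]
[ 0.17070546 -0.19010178  0.12719832]
[ 0.1895 -1.2277  0.3049] [-0.0668  0.025  -0.1124]
```

>>> servo_tool(
  targets=[
    [0.01, -0.05, -0.08, 0, 0, 0, 0],
    [0.02, -0.18, -0.18, 0, 0, 0, 0],
    [0.03, -0.34, -0.28, 0, 0, 0, 0],
    [0.04, -0.5, -0.38, 0, 0, 0, 0],
    [0.05, -0.66, -0.47, 0, 0, 0, 0],
    [0.06, -0.8, -0.55, 0, 0, 0, 0],
    [0.07, -0.92, -0.6, 0, 0, 0, 0],
    [0.08, -1, -0.62, 0, 0, 0, 0],
  ],
)

```text
clock: 12.45
position: [0.584, -0.0189, 0.329]
eef_rot: [-0.0, 0.992, 0.128, 0.001]
force: [0.2, -0.8, -0.8]
finger_gap: 0.0119
grip_force: 58.5
```

>>> servo_tool(
  targets=[
    [0.01, -0.08, 0, -0.005, 0.002, -0.01, 0],
    [0.03, -0.2, 0, -0.014, 0.005, -0.024, 0],
    [0.05, -0.34, 0, -0.023, 0.009, -0.039, 0],
    [0.08, -0.48, 0, -0.032, 0.012, -0.054, 0],
    [0.1, -0.62, 0, -0.041, 0.015, -0.069, 0],
    [0.12, -0.76, 0, -0.05, 0.019, -0.084, 0],
    [0.14, -0.88, 0, -0.059, 0.022, -0.099, 0],
    [0.15, -0.98, 0, -0.0668, 0.025, -0.1124, 0],
  ],
)

```text
clock: 13.25
position: [0.5632, 0.1778, 0.3274]
eef_rot: [0.193, 0.861, 0.458, 0.102]
force: [0.7, -0.4, -0.5]
finger_gap: 0.0115
grip_force: 58.5
```

```bash
python3 - <<'E'
from fit import *
p=np.load("p2.npy");F=slope(p[3]);T=toolR(p[3])
o=get_obs();print(o["position"],o["finger_gap"],F.T@(o["position"]-p[:3]))
print(move_to(p[:3]+F[:,2]*.11,T))
E
```

```text
[0.56324005 0.17775521 0.32738162] 0.011525360723504468 [ 0.06639847 -0.05258215  0.17294841]
[ 2.641e-01 -3.321e-01  3.137e-01  7.000e-04 -2.000e-04  7.000e-04]
```

>>> servo_tool(
  targets=[
    [0.06, -0.08, 0.05, 0.0007, 0, 0.0007, 0],
    [0.14, -0.18, 0.12, 0.0007, 0, 0.0007, 0],
    [0.22, -0.27, 0.22, 0.0007, 0, 0.0007, 0],
    [0.264, -0.332, 0.31, 0.0007, 0, 0.0007, 0],
    [0.264, -0.332, 0.31, 0.0007, 0, 0.0007, 0],
    [0.264, -0.332, 0.31, 0.0007, 0, 0.0007, 0],
    [0.264, -0.332, 0.31, 0.0007, 0, 0.0007, 0],
    [0.264, -0.332, 0.31, 0.0007, 0, 0.0007, 0],
  ],
)

```text
clock: 14.05
position: [0.5664, 0.2385, 0.2454]
eef_rot: [0.19, 0.864, 0.454, 0.102]
force: [-0.3, 0.1, -1.8]
finger_gap: 0.0117
grip_force: 58.6
```

>>> servo_tool(
  targets=[
    [0, 0, 0, 0, 0, 0, 0],
    [0, 0, 0, 0, 0, 0, 0],
    [0, 0, 0, 0, 0, 0, 0],
    [0, 0, 0, 0, 0, 0, 0],
    [0, 0, 0, 0, 0, 0, 0],
    [0, 0, 0, 0, 0, 0, 0],
    [0, 0, 0, 0, 0, 0, 0],
    [0, 0, 0, 0, 0, 0, 0],
  ],
)

```text
clock: 14.85
position: [0.5659, 0.2388, 0.244]
eef_rot: [0.19, 0.864, 0.455, 0.102]
force: [0.4, 0.6, -0.3]
finger_gap: 0.0117
grip_force: 58.6
```

```bash
python3 - <<'E'
from fit import *
c=camera_model("wrist");im=snapshot("wrist")
p=np.load("p2.npy");F=slope(p[3]);T=toolR(p[3])
o=get_obs();x=F.T@(o["position"]-p[:3]);print(x,o["qd"].round(4))
print(move_to(p[:3]+F[:,2]*.074,T))
tip=o["position"]+rot(o["eef_rot"])[:,2]*.0706
print("hole",proj(c,p[:3]),"tip pred",proj(c,tip))
np.save("w5.npy",c,allow_pickle=True);cv2.imwrite("pics/w5raw.png",im)
cv2.imwrite("pics/w5.png",cv2.resize(im[100:300,158:358],(600,600),interpolation=cv2.INTER_CUBIC))
E
```

```text
[ 0.00200928 -0.00059593  0.11092219] [-0.0013 -0.002  -0.0004 -0.0005  0.0002 -0.0001]
[ 2.800e-03 -9.800e-03  1.846e-01 -2.000e-04 -1.000e-04 -8.000e-04]
hole [[256.72637221 191.32684507]] tip pred [[258.93506024 207.99721896]]
```

View pics/w5.png

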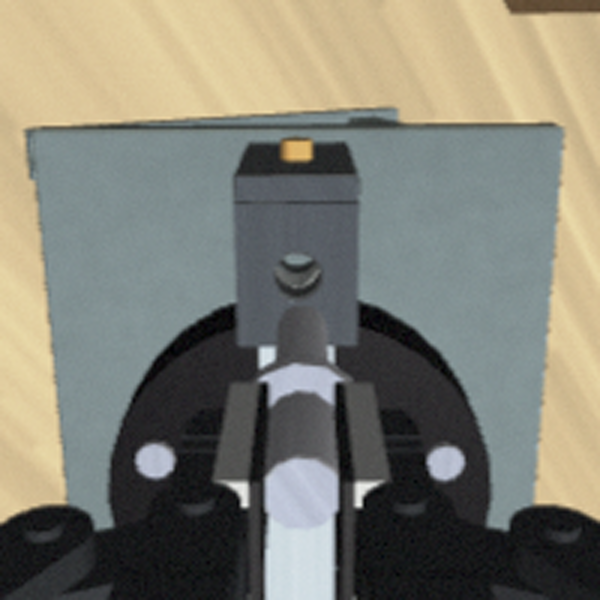

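>>> servo_tool(
  targets=[
    [0.004, -0.009, 0.04, 0, 0, -0.0008, 0],
    [0.004, -0.009, 0.08, 0, 0, -0.0008, 0],
    [0.004, -0.009, 0.12, 0, 0, -0.0008, 0],
    [0.004, -0.009, 0.16, 0, 0, -0.0008, 0],
    [0.004, -0.009, 0.175, 0, 0, -0.0008, 0],
    [0.004, -0.009, 0.175, 0, 0, -0.0008, 0],
    [0.004, -0.009, 0.175, 0, 0, -0.0008, 0],
    [0.004, -0.009, 0.175, 0, 0, -0.0008, 0],
  ],
)

```text
clock: 15.7
position: [0.5774, 0.2322, 0.2118]
eef_rot: [0.191, 0.863, 0.457, 0.101]
force: [0.2, -0.3, -1.3]
finger_gap: 0.012
grip_force: 58.6
```

>>> servo_tool(
  targets=[
    [0, 0, 0, 0, 0, 0, 0],
    [0, 0, 0, 0, 0, 0, 0],
    [0, 0, 0, 0, 0, 0, 0],
    [0, 0, 0, 0, 0, 0, 0],
    [0, 0, 0, 0, 0, 0, 0],
    [0, 0, 0, 0, 0, 0, 0],
    [0, 0, 0, 0, 0, 0, 0],
    [0, 0, 0, 0, 0, 0, 0],
  ],
)

```text
clock: 16.5
position: [0.5773, 0.2321, 0.2115]
eef_rot: [0.191, 0.863, 0.457, 0.101]
force: [-0.1, 0.4, -1.3]
finger_gap: 0.0118
grip_force: 58.6
```

```bash
python3 - <<'E'
from fit import *
c=camera_model("wrist");im=snapshot("wrist")
p=np.load("p2.npy");F=slope(p[3]);T=toolR(p[3])
o=get_obs();x=F.T@(o["position"]-p[:3]);print(x,o["qd"].round(4),o["force"])
print(move_to(p[:3]+F[:,2]*.0226,T))
tip=o["position"]+rot(o["eef_rot"])[:,2]*.0706
print("hole",proj(c,p[:3]),"tip pred",proj(c,tip), "in crop x6 from 208,120:",(proj(c,p[:3])-[208,120])*6,(proj(c,tip)-[208,120])*6)
cv2.imwrite("pics/w6.png",cv2.resize(im[120:220,208:308],(600,600),interpolation=cv2.INTER_CUBIC))
E
```

```text
[0.00020787 0.00022038 0.07595716] [-0.001  -0.001   0.0004 -0.0014 -0.0017 -0.0012] [ 0.75921019 -0.01411156 -1.11836767]
[-1.300e-03 -7.000e-04  2.668e-01 -2.000e-04 -1.000e-04  0.000e+00]
hole [[258.79645556 205.8691031 ]] tip pred [[258.94134104 208.01033477]] in crop x6 from 208,120: [[304.77873338 515.21461861]] [[305.64804621 528.06200862]]
```

View pics/w6.png

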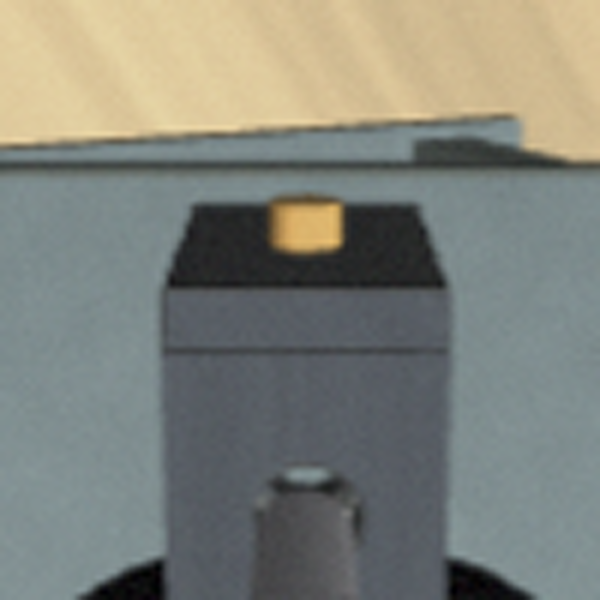

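The nose is directly over the hole: pin column about 305, fork centre 307, and hole rim where predicted. I'll insert now.

>>> servo_tool(
  targets=[
    [0, 0.001, 0.015, 0, 0, 0, 0],
    [0, 0.001, 0.03, 0, 0, 0, 0],
    [0, 0.001, 0.045, 0, 0, 0, 0],
    [0, 0.001, 0.06, 0, 0, 0, 0],
    [0, 0.001, 0.07, 0, 0, 0, 0],
    [0, 0.001, 0.08, 0, 0, 0, 0],
    [0, 0.001, 0.09, 0, 0, 0, 0],
    [0, 0.001, 0.09, 0, 0, 0, 0],
  ],
)

```text
clock: 17.35
position: [0.5836, 0.2276, 0.195]
eef_rot: [0.191, 0.863, 0.457, 0.101]
force: [0.4, 0.4, -1.3]
finger_gap: 0.0116
grip_force: 58.6
```

```bash
cat > st.py <<'E'
from fit import *
p=np.load("p2.npy");F=slope(p[3])
o=get_obs();print("fork",F.T@(o["position"]-p[:3]),"F in fork",F.T@o["force"],"gap",o["finger_gap"],"tau",(rot(o["eef_rot"]).T@o["torque"]).round(2))
print(move_to(p[:3]+F[:,2]*.0226,toolR(p[3])))
E
python3 st.py
```

```text
fork [0.00028216 0.00014177 0.05767996] F in fork [-0.47021004  0.57175141 -1.2649896 ] gap 0.011586757288594183 tau [0.29 0.01 0.08]
[-0.0008 -0.0011  0.1754 -0.0003 -0.      0.    ]
```

>>> servo_tool(
  targets=[
    [0, 0, 0.012, 0, 0, 0, 0],
    [0, 0, 0.025, 0, 0, 0, 0],
    [0, 0, 0.038, 0, 0, 0, 0],
    [0, 0, 0.05, 0, 0, 0, 0],
    [0, 0, 0.06, 0, 0, 0, 0],
    [0, 0, 0.07, 0, 0, 0, 0],
    [0, 0, 0.08, 0, 0, 0, 0],
    [0, 0, 0.08, 0, 0, 0, 0],
  ],
)

```text
clock: 18.15
position: [0.589, 0.2235, 0.1804]
eef_rot: [0.191, 0.863, 0.457, 0.101]
force: [-0.8, -1.7, -1.1]
finger_gap: 0.0116
grip_force: 58.8
```

```bash
python3 st.py
```

```text
fork [ 0.00024256 -0.00027276  0.0416349 ] F in fork [-0.14101906 -1.87025152 -1.12875929] gap 0.011561086217015926 tau [ 0.25 -0.38 -0.02]
[ 0.0014 -0.0011  0.0952 -0.0003  0.0001  0.0001]
```

>>> servo_tool(
  targets=[
    [0, 0, 0.01, 0, 0, 0, 0],
    [0, 0, 0.02, 0, 0, 0, 0],
    [0, 0, 0.03, 0, 0, 0, 0],
    [0, 0, 0.04, 0, 0, 0, 0],
    [0, 0, 0.05, 0, 0, 0, 0],
    [0, 0, 0.06, 0, 0, 0, 0],
    [0, 0, 0.07, 0, 0, 0, 0],
    [0, 0, 0.075, 0, 0, 0, 0],
  ],
  force=90,
)

```text
clock: 18.95
position: [0.5944, 0.2201, 0.1667]
eef_rot: [0.191, 0.863, 0.457, 0.101]
force: [-3.7, -2.8, 3.0]
finger_gap: 0.0108
grip_force: 87.9
```

```bash
python3 st.py
```

```text
fork [ 2.37111046e-04 -7.82589331e-05  2.65553390e-02] F in fork [-0.07644841 -4.44648364  3.32866871] gap 0.010783085000769925 tau [ 0.18 -1.01 -0.03]
[ 0.0004 -0.0012  0.0198 -0.0003  0.      0.0001]
```

>>> servo_tool(
  targets=[
    [0, 0, 0.006, 0, 0, 0, 0],
    [0, 0, 0.012, 0, 0, 0, 0],
    [0, 0, 0.018, 0, 0, 0, 0],
    [0, 0, 0.022, 0, 0, 0, 0],
    [0, 0, 0.025, 0, 0, 0, 0],
    [0, 0, 0.025, 0, 0, 0, 0],
    [0, 0, 0.025, 0, 0, 0, 0],
    [0, 0, 0.025, 0, 0, 0, 0],
  ],
)

```text
clock: 19.75
position: [0.5956, 0.2192, 0.1635]
eef_rot: [0.191, 0.863, 0.457, 0.101]
force: [-12.1, -1.8, 13.6]
finger_gap: 0.0112
grip_force: 89.8
```

```bash
python3 st.py
```

```text
fork [ 0.00025265 -0.00010228  0.02293377] F in fork [-2.37603478 -8.24116208 16.13613448] gap 0.011193630101066858 tau [ 0.66 -1.61 -0.02]
[ 0.0005 -0.0013  0.0017 -0.0002  0.     -0.    ]
```

>>> servo_tool(
  targets=[
    [0, 0, 0.002, 0, 0, 0, 0],
    [0, 0, 0.004, 0, 0, 0, 0],
    [0, 0, 0.006, 0, 0, 0, 0],
    [0, 0, 0.008, 0, 0, 0, 0],
    [0, 0, 0.01, 0, 0, 0, 0],
    [0, 0, 0.01, 0, 0, 0, 0],
    [0, 0, 0.01, 0, 0, 0, 0],
    [0, 0, 0.01, 0, 0, 0, 0],
  ],
)

```text
clock: 20.55
position: [0.5957, 0.2192, 0.1633]
eef_rot: [0.191, 0.863, 0.456, 0.101]
force: [-24.1, 0.0, 30.5]
finger_gap: 0.0105
grip_force: 92.0
```

```bash
python3 st.py; python3 - <<'E'
from fit import *
im=snapshot("wrist");s=snapshot("side")
a=cv2.resize(im[150:300,183:333],(600,600),interpolation=cv2.INTER_CUBIC)
cv2.imwrite("pics/w7.png",a)
E
```

```text
fork [ 2.75409727e-04 -9.25345397e-05  2.27444918e-02] F in fork [ -5.18412567 -13.54219932  36.05724425] gap 0.010546537753149711 tau [ 1.21 -2.45 -0.01]
[ 0.0005 -0.0014  0.0007 -0.0001 -0.     -0.0001]
```

View pics/w7.png

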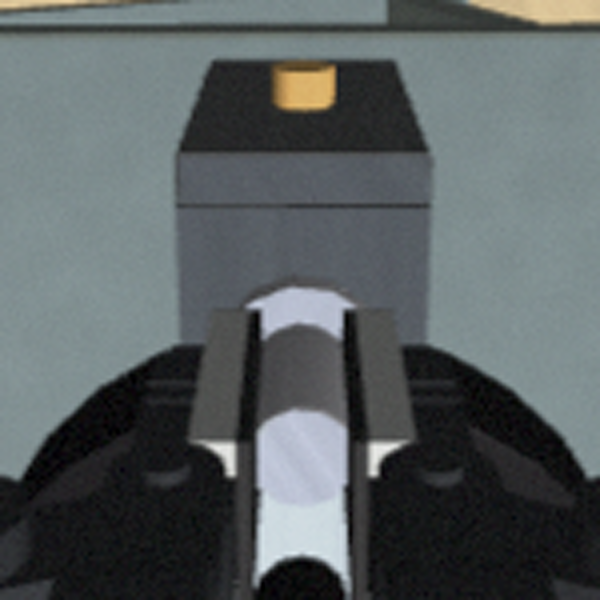

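The pin is seated: 0.2 mm of travel against a 20 N rise, and the flange lies on the fork at crop (300,300). I'll ease off and release.

>>> servo_tool(
  targets=[
    [0, 0, -0.006, 0, 0, 0, 0],
    [0, 0, -0.012, 0, 0, 0, 0],
    [0, 0, -0.012, 0, 0, 0, 0],
    [0, 0, -0.012, 0, 0, 0, 0.2],
    [0, 0, -0.012, 0, 0, 0, 0.35],
    [0, 0, -0.012, 0, 0, 0, 0.4],
    [0, 0, -0.012, 0, 0, 0, 0.4],
    [0, 0, -0.012, 0, 0, 0, 0.4],
  ],
)

```text
clock: 21.45
position: [0.5963, 0.2195, 0.1629]
eef_rot: [0.19, 0.863, 0.457, 0.101]
force: [-0.5, -0.1, 0.6]
finger_gap: 0.0339
grip_force: 0.0
```

>>> servo_tool(
  targets=[
    [0, 0, -0.05, 0, 0, 0, 0.4],
    [0, 0, -0.15, 0, 0, 0, 0.4],
    [0, 0, -0.3, 0, 0, 0, 0.4],
    [0, 0, -0.45, 0, 0, 0, 0.4],
    [0, 0, -0.5, 0, 0, 0, 0.4],
    [0, 0, -0.5, 0, 0, 0, 0.4],
    [0, 0, -0.5, 0, 0, 0, 0.4],
    [0, 0, -0.5, 0, 0, 0, 0.4],
  ],
)

```text
clock: 22.25
position: [0.5609, 0.2424, 0.2522]
eef_rot: [0.191, 0.863, 0.457, 0.1]
force: [0.3, -0.9, 0.0]
finger_gap: 0.0343
grip_force: 0.0
```

```bash
python3 st.py; python3 - <<'E'
from fit import *
c=camera_model("wrist");im=snapshot("wrist");s=snapshot("scene")
p=np.load("p2.npy");F=slope(p[3])
O=np.array([158,100])
for n,z in(("flange top",.005),("grip top",.031)): print(n,(proj(c,p[:3]+F[:,2]*z)-O)*2.67)
a=cv2.resize(im[100:300,158:358],(400,400),interpolation=cv2.INTER_CUBIC); b=cv2.resize(s[150:250,145:345],(800,400))[:,:400]; b=cv2.resize(s[140:280,180:350],(400,400))
cv2.imwrite("pics/w8.png",np.hstack([a,b]))
E
```

```text
fork [-8.01242405e-05 -5.06467738e-04  1.21045864e-01] F in fork [ 0.70266201 -0.55796998 -0.28994173] gap 0.03432719425532378 tau [0.19 0.01 0.05]
[ 3.200e-03  1.500e-03  4.922e-01 -4.000e-04  2.000e-04  1.000e-04]
flange top [[270.21129865 238.86178699]]
grip top [[270.29045651 263.77697402]]
```

View pics/w8.png

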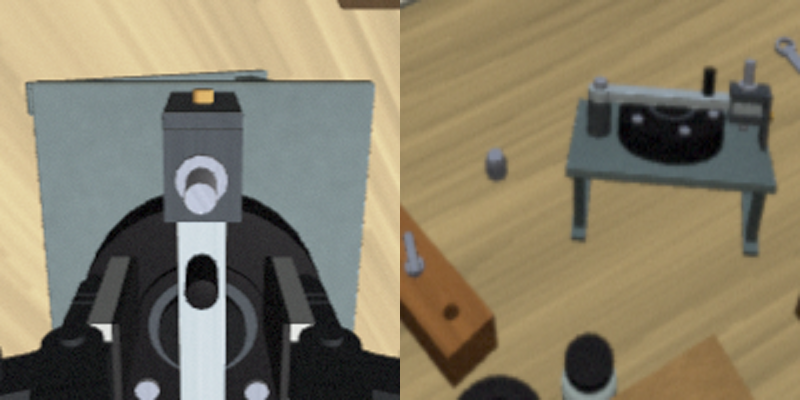

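The bar lies level, with the flange at (201,180) and the grip top at (201,198). The flush-seat prediction was (202,179) and (202,198), so the pin is seated. I'll hand it in.

```bash
python3 -c "
from bench import sign_off; print(sign_off())"
```

```text
the job is handed in; nothing more can be done
None
```

I swung the keeper bar into line and pushed the small round-head pin through the fork and eye until its flange sat flush. I then released it and handed the job in at about 22 s; the two other pins were left in the rack.

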